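# Clamp the brew unit to a firm set feel

## Task

Stand the coffee machine's brew unit upright in the middle of the service clamp's bed, between the sprung jaw and the fence, then wind the hand wheel clockwise until the jaw holds the unit with a firm, set feel: its handle should pull about 6.5 N harder than when running free, and must not be forced much beyond that, because the unit's shell cracks. Then let go and leave everything else on the counter where it is.

Things in the scene. Friction and masses are not known exactly. Their poses are not given: they have to be found in the camera images.
- clamp: service clamp fixed on the counter: aluminium bed plate 110 mm (its x) by 320 mm (its y), 14 mm thick; grey gear housing and hand wheel near its +y end, upright steel fence near its -y end (90 mm wide, 18 mm thick, top at 64 mm, screwed down in a slightly different, unmeasured place each time). Origin: centre of the underside; z up; bed top 14 mm above it
- pad: flat grey pad, 66 mm wide, 44 mm high, on springs in front of the moving jaw, 18 to 62 mm above the clamp's underside. Origin: centre of its face; axes as the clamp's, fence towards -y. Clear gap from pad face to fence at the start: 64 to 84 mm. Advances 6 mm per radian of wheel; when the unit is against the fence its springs yield (9 N/mm)
- hub (a point): top centre of the hand wheel's hub, on its upright axis, 102 mm above the clamp's underside. Black wheel, 106 mm across, three spokes; clockwise from above closes the jaw; it stays where it is left. Running free, the handle takes about 10 N along its circle; with the unit against the fence about 7.5 N more per radian. Set feel: 6.5 N (4 to 9) over free running; 12 N over cracks the unit
- handle_grip (a point): the wheel's upright spinner handle: black cylinder 18 mm across, 48 mm tall, 42 mm from the wheel's axis, top 149 mm above the clamp's underside. It spins freely about its own axis, so a gripper can hold it and carry it round at constant yaw. This point: on the handle's axis, 15 mm below its top
- brew_unit: brew unit, loose on the counter at the start: grey plastic block with dark ribs, 44 mm (its x) by 50 mm (its y) by 70 mm tall, round steel port 30 mm across and 12 mm high on top; 0.25 to 0.5 kg. Origin: centre of its underside; z up. It goes on the bed with its 50 mm along the clamp's y, either way round, gripped across its 44 mm
- mug: bystander, to be left alone: white mug, 80 mm across, 95 mm tall. Origin: centre of its underside
- coffee_jar: bystander, to be left alone: brown glass jar with steel cap, 76 mm across, 120 mm tall. Origin: centre of its underside
- milk_jug: bystander, to be left alone: open steel milk cup, 84 mm across, 100 mm tall. Origin: centre of its underside
- tamper: bystander, to be left alone: steel coffee tamper, 58 mm across, 82 mm tall. Origin: centre of its underside
- sugar_tin: bystander, to be left alone: closed aluminium tin, 84 mm across, 100 mm tall. Origin: centre of its underside
- saucer: bystander, to be left alone: white saucer, 140 mm across. Origin: centre of its underside
- teaspoon: bystander, to be left alone: spoon with wooden handle, 140 mm long. Origin: centre of its underside
Mind the look-alikes: they are no part of the job. What is shaped like the brew_unit but blue or turquoise is not meant.

How it is judged:
By the outcome, as a careful person would: the job done as asked, in the order asked, and still so for the second after the job is handed in, with the robot touching nothing.
It also fails if it takes over 64 s, if anything falls off the work surface, if the arm or the gripper's body presses on something with over 40 N, if the wrist force passes 120 N, or if a joint passes its speed limit or range.

## Robot

A 6-joint arm with a two-finger parallel gripper is mounted at the origin on the work surface. World frame = base frame: x ahead of the robot, y to its left, z up, the work surface at z = 0. Lengths are in m, angles in rad, forces in N, time in s.
With the tool pointing down it reaches from about 0.325 to 0.75 m from the base axis. Payload 7.6 kg.
Tool frame: the origin (TCP) lies at the very end of the fingers, on their centre line; the grasp point (between the pads) lies 19 mm behind it (grasp_offset is the distance from the TCP to the grasp point, in m); z points along the fingers, y is the line along which they close (so a half turn about z gives the same grasp; the last joint's range is limited). The gripper opens to 85 mm and grips with 20 to 120 N. Pads are 22 mm wide; open, the fingers measure 114 mm over their backs; the gripper's body (76 mm by 85 mm) begins 54 mm behind the grasp point. The pads swing forward as they close: fully open they stand 13 mm farther back than shut.
Start: joints at [-1.217, 0.052, 1.401, -0, 1.689, -0.07], TCP at [0.216, -0.479, 0.231] pointing down, gripper open.
Joint ranges: [-2.9, 2.9], [-0.91, 2.17], [0.12, 2.37], [-1.06, 4.2], [0.26, 2.73], [-2.93, 2.93]. Speed limits (rad/s): [2.57, 2.57, 3.01, 3.14, 3.14, 3.14].

## Interface

Orientations are given as a rotation vector (axis times angle).
In Python, from plant import * gives the robot as it stands.
- The arm moves only by the shell command python3 -m crank 'ROWS' [FORCE]. ROWS is JSON, a list of rows, each a list of 3 entries, a list of its own where there are three numbers: the shift along the tool's x, y, z each as a share of 50 cm, from -1 to 1, then the turn, a rotation vector about the tool's x, y, z each as a share of 2 rad, from -1 to 1, then the closure, from 0 (fully open) to 1 (shut). A call has 1 to 12 rows; each row is the pose to reach, as a shift and turn from the pose commanded when the call began, along the tool's axes at that moment; what a row does not reach only later rows make up. A row lasts 1/12 s, in which the tool goes at most 41.7 mm and 7.16 degrees, less where a joint would pass 70% of its speed; a pose out of reach is approached as far as the arm can. A call with a number of a shift or a turn outside -1 to 1 is refused whole. A call with a gripper value outside its range is refused whole. The fingers move at their own pace and stop on an object; FORCE is the grip in N (left out, the last holds). Time passes only in rows, so rows that repeat a pose let the fingers close. It gives the time, the measured TCP pose, the force, the opening and the grip force at its end, in the units of the state.
- get_state(): the state, without advancing time (a new reading comes with each control period).
- camera(name): name is "side" or "top" or "wrist"; returns (picture, depth): 420x560x3 uint8, red, green, blue; 420x560 float32, m along the optical axis (not along the pixel's ray), 0 where there is no reading.
- get_calibration(name): a dict with "mtx" (3x3 intrinsics, pixels), "dist_coeffs" ([k1, k2, p1, p2, k3] as OpenCV has them; the pictures are not rectified), "extrinsics" (4x4, takes a point from camera to world coordinates). Camera axes: x right, y down, z forward; pixel columns grow to the right and rows downward; lengths in m; the calibration is good to about 2 mm. A picture is of the moment at which its call begins: read the wrist's pose just before it. get_calibration takes no time and is no camera call; for the wrist camera it gives the pose at the moment of the call.
- job_done(): hands the job in; it is judged then, once.
The state is a dict: "time": time; "qpos": joint angles; "qvel": joint speeds; "effort": joint torques, N m; "tcp_pos": TCP position; "ee_rot": TCP orientation; "contact_force": force on the tool from outside, world axes, zero at the start; "moment": the same for the moment, N m; "opening": finger opening in m; "grip_force": force on a finger pad.
Only numpy, scipy, OpenCV 4.12 (cv2) and the standard library are available. Lean on these libraries where they do the work, as an engineer would, in place of code of your own. Each camera call takes 0.05 s, during which the arm holds its last target. There are 200 camera calls.

## Working session

There is one attempt and no reset: what is moved stays moved. The work goes in short steps, Python scripts to look and compute and a shell command to move; the robot and the scene stay as the last step left them, time stands still between calls to the robot, and variables do not carry over. Pictures are saved under pics/ and viewed, at most 10 in all, crops included, and the job is handed in when it is done.

```bash
ls; mkdir -p pics
python3 - <<'E'
from plant import *
import cv2,numpy as np
s=get_state();print(s)
for n in("top","side"):
    p,d=camera(n);cv2.imwrite(f"pics/{n}0.png",p[:,:,::-1]);np.savez(f"pics/{n}0.npz",p=p,d=d)
    c=get_calibration(n);print(n,c)
E
```

```text
pics
{'time': 0.0, 'qpos': array([-1.21731853e+00,  5.28332769e-02,  1.40176042e+00,  3.13016424e-05,
        1.68855382e+00, -7.02829461e-02]), 'qvel': array([-4.31176974e-04, -1.32703628e-04,  4.38188067e-04,  7.51066280e-05,
       -1.64403968e-03,  5.73650266e-04]), 'effort': array([ 3.16934820e-04, -3.81665111e+01, -3.60188234e+01, -5.86631884e-06,
        6.12306845e-03, -2.89279410e-05]), 'tcp_pos': array([ 0.21580897, -0.47826578,  0.23045622]), 'ee_rot': array([-3.06982747e+00, -6.60353472e-01,  2.96190446e-04]), 'contact_force': array([ 0.02073809,  0.19484199, -0.92319459]), 'moment': array([-0.05840881,  0.01628553,  0.04376439]), 'grip_force': 0.0, 'opening': 0.08552661729720343}
top {'mtx': array([[511.17701589,   0.        , 283.27175964],
       [  0.        , 511.17701589, 221.9748271 ],
       [  0.        ,   0.        ,   1.        ]]), 'dist_coeffs': array([-0.08046838,  0.        ,  0.        ,  0.        ,  0.        ]), 'extrinsics': array([[-0.01181968, -0.99558894,  0.09307504,  0.43645149],
       [-0.99987211,  0.01277048,  0.00962646, -0.01390204],
       [-0.01077261, -0.09294936, -0.99561256,  1.56185452],
       [ 0.        ,  0.        ,  0.        ,  1.        ]])}
side {'mtx': array([[521.03115456,   0.        , 274.76964828],
       [  0.        , 521.03115456, 213.12587738],
       [  0.        ,   0.        ,   1.        ]]), 'dist_coeffs': array([-0.02545154,  0.        ,  0.        ,  0.        ,  0.        ]), 'extrinsics': array([[-0.97152429, -0.16902469,  0.16604582,  0.34851332],
       [-0.23689013,  0.67852916, -0.69532816,  0.90547739],
       [ 0.0048607 , -0.71486281, -0.69924784,  1.01412283],
       [ 0.        ,  0.        ,  0.        ,  1.        ]])}
```

View pics/top0.png

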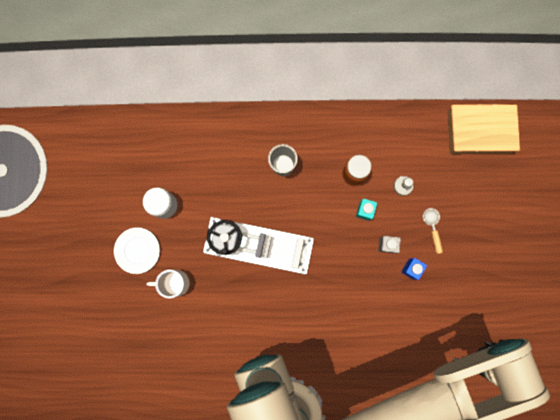

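View pics/side0.png

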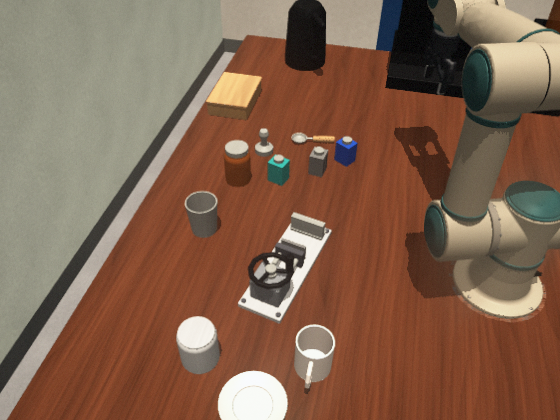

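The top view shows the grey brew unit at about (390,244), with turquoise and blue decoys at (368,209) and (416,269). The clamp covers (205..312, 218..272), wheel hub about (224,237), fence about (300,255). The side view agrees, with the unit at (317,160).

```bash
cat > h.py <<'E'
from plant import *
import cv2,numpy as np
from scipy.spatial.transform import Rotation as R
def cloud(d,c):
    h,w=d.shape;v,u=np.mgrid[:h,:w]
    uv=np.stack([u,v],-1).reshape(-1,1,2).astype(np.float64)
    n=cv2.undistortPoints(uv,c["mtx"],c["dist_coeffs"]).reshape(h,w,2)
    P=np.concatenate([n*d[...,None],d[...,None]],-1)
    E=c["extrinsics"];W=P@E[:3,:3].T+E[:3,3];W[d<=0]=np.nan
    return W
def ray(uv,c,z):
    n=cv2.undistortPoints(np.array(uv,float).reshape(-1,1,2),c["mtx"],c["dist_coeffs"]).reshape(-1,2)
    E=c["extrinsics"];r=np.c_[n,np.ones(len(n))]@E[:3,:3].T;o=E[:3,3]
    return o+r*((z-o[2])/r[:,2])[:,None]
def rect(xy):
    (c,s,a)=cv2.minAreaRect((xy*1000).astype(np.float32));return np.round(c,1),np.round(s,1),round(a,1)
E
python3 - <<'E'
from h import *
c=get_calibration("top");f=np.load("pics/top0.npz");W=cloud(f["d"],c)
def sel(u0,u1,v0,v1,z0,z1):
    w=W[v0:v1,u0:u1].reshape(-1,3);w=w[(w[:,2]>z0)&(w[:,2]<z1)];return w
t=sel(100,110,300,320,-.1,.1);print("table z",np.median(t[:,2]))
b=sel(198,320,212,280,.008,.022);print("bed",len(b),rect(b[:,:2]),np.median(b[:,2]))
b=sel(375,405,230,260,.055,.078);print("unit",len(b),rect(b[:,:2]),np.median(b[:,2]))
b=sel(375,405,230,260,.078,.1);print("port",len(b),b.mean(0))
b=sel(285,320,225,280,.05,.08);print("fence",len(b),rect(b[:,:2]),np.median(b[:,2]))
b=sel(198,250,212,265,.085,.12);print("wheel",len(b),rect(b[:,:2]),cv2.minEnclosingCircle((b[:,:2]*1000).astype(np.float32)))
b=sel(198,250,212,265,.125,.17);print("handle",len(b),b.mean(0) if len(b) else 0)
b=sel(250,285,225,270,.05,.075);print("pad/jaw",len(b),rect(b[:,:2]))
p=f["p"][205:285,195:440];cv2.imwrite("pics/crop1.png",cv2.resize(p[:,:,::-1],None,fx=3.2,fy=3.2,interpolation=cv2.INTER_CUBIC))
E
```

```text
table z -0.0005609014134159152
bed 2049 (array([514.4,  80.6]), array([350. , 197.9]), 89.2) 0.013984936788467017
unit 203 (array([ 508.5, -312.4]), array([51.9, 43.6]), 82.3) 0.06997177614788308
port 69 [ 0.50841678 -0.31193581  0.08235918]
fence 191 (array([487.7, -40. ]), array([17.8, 90. ]), 77.8) 0.063766800890523
wheel 559 (array([533.8, 171.2]), array([102.6, 102.1]), 23.3) ((533.4596557617188, 171.4212646484375), 52.59480285644531)
handle 37 [0.49144513 0.16502107 0.14667947]
pad/jaw 211 (array([512.2,  74. ]), array([61.1, 73.3]), 77.6)
```

View pics/crop1.png

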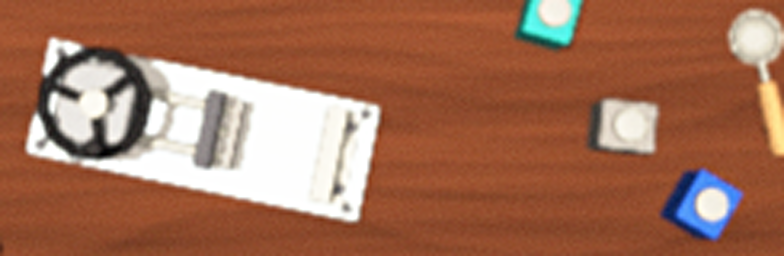

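The crop shows the clamp, with its jaw and pad at crop (197..250,130) and its fence at (328,155), and the grey unit at crop (630,125). All sizes match the given ones.

```bash
cat >> h.py <<'E'
YAW=np.deg2rad(-12.2);CX=np.array([np.cos(YAW),np.sin(YAW)]);CY=np.array([-CX[1],CX[0]])
HUB=np.array([.5335,.1714]);FEN=np.array([.4877,-.0400])
def go(p,yaw):
    """shift/turn shares to TCP p with tool y along yaw (mod pi), pointing down, from the present pose"""
    s=get_state();T=R.from_rotvec(s["ee_rot"]);a=np.array(p)-s["tcp_pos"]
    for k in(0,np.pi):
        y=np.array([np.cos(yaw+k),np.sin(yaw+k),0]);z=np.array([0,0,-1.]);M=np.c_[np.cross(y,z),y,z]
        print("shift",np.round(T.inv().apply(a)/.5,3),"turn",np.round((T.inv()*R.from_matrix(M)).as_rotvec()/2,3))
E
python3 - <<'E'
from h import *
c=get_calibration("top");f=np.load("pics/top0.npz");W=cloud(f["d"],c)
w=W[205:285,195:320].reshape(-1,3);d=w[:,:2]-FEN;x=d@CX;y=d@CY
for z0,z1 in((.05,.075),):
    m=(w[:,2]>z0)&(w[:,2]<z1)&(abs(x)<40);print(np.round(np.sort(y[m])*1000).astype(int)[::6])
m=(abs(w[:,2]-.014)<.006);print("bed x",np.percentile(x[m],[0.5,99.5]),"y",np.percentile(y[m],[.2,99.8]))
print("hub xy",(HUB-FEN)@CX,(HUB-FEN)@CY)
print(R.from_rotvec(get_state()["ee_rot"]).as_matrix().round(3))
E
```

```text
[ -9  -8  -8  -7  -7  -6  -6  -5  -4  -4  -3  -3  -2  -1  -1   0   0   1
   1   1   2   3   3   4   4   5   5   6   7   7   8   8  86  87  87  88
  89  89  90  91  92  93  94 105 105 106 107 108 108 109 109 110 111 112
 112 113 114 114 115 116 116 117 118 119 119 120 121 157 184 185 187 191
 197 201 214 219 223 227 230 233 237 240 247 254]
bed x [-0.08361782  0.08094406] y [-0.03882982  0.3074002 ]
hub xy 9.158598763398173e-05 0.21630439572973748
[[ 0.912  0.411 -0.   ]
 [ 0.411 -0.912  0.001]
 [ 0.    -0.001 -1.   ]]
```

Run:
```python
from h import *
go([.5085,-.3122,.16],np.deg2rad(-7.7))
```

```text
shift [ 0.67  -0.062  0.141] turn [-0.001 -0.    -0.506]
shift [ 0.67  -0.062  0.141] turn [-0.000e+00  1.000e-03  1.064e+00]
```

```bash
python3 -m crank '[[[0.67,-0.062,0.141],[0,0,-0.506],0],[[0.67,-0.062,0.141],[0,0,-0.506],0],[[0.67,-0.062,0.141],[0,0,-0.506],0],[[0.67,-0.062,0.141],[0,0,-0.506],0],[[0.67,-0.062,0.141],[0,0,-0.506],0],[[0.67,-0.062,0.141],[0,0,-0.506],0],[[0.67,-0.062,0.141],[0,0,-0.506],0],[[0.67,-0.062,0.141],[0,0,-0.506],0],[[0.67,-0.062,0.141],[0,0,-0.506],0],[[0.67,-0.062,0.141],[0,0,-0.506],0],[[0.67,-0.062,0.141],[0,0,-0.506],0],[[0.67,-0.062,0.141],[0,0,-0.506],0]]' 40
python3 - <<'E'
from h import *
c=get_calibration("wrist");p,d=camera("wrist");cv2.imwrite("pics/w1.png",p[:,:,::-1]);W=cloud(d,c).reshape(-1,3)
hsv=cv2.cvtColor(p,cv2.COLOR_RGB2HSV).reshape(-1,3)
m=(np.linalg.norm(W[:,:2]-[.5085,-.3122],axis=1)<.05)
for a,b in((.062,.076),(.078,.088)):
    k=m&(W[:,2]>a)&(W[:,2]<b);print(k.sum(),rect(W[k,:2]),np.median(W[k,2]))
s=get_state();print(s["tcp_pos"],s["ee_rot"]);go([.5085,-.3122,.023],np.deg2rad(-7.7))
E
```

```text
time: 1.1
tcp_pos: [0.5076, -0.3135, 0.1611]
ee_rot: [2.368, 2.064, -0.001]
contact_force: [-0.7, 0.2, 0.1]
opening: 0.0855
grip_force: 0.0
2482 (array([ 508.5, -314.2]), array([49.9, 44. ]), 82.9) 0.06963471351236399
1291 (array([ 508.5, -314.1]), array([29.3, 28.9]), 44.0) 0.08161299014384574
[ 0.50752654 -0.31371169  0.16132886] [ 2.36849798e+00  2.06289821e+00 -4.19781954e-04]
shift [0.003 0.001 0.277] turn [ 0.     0.    -0.002]
shift [0.003 0.001 0.277] turn [ 1.000e-03 -0.000e+00  1.569e+00]
```

View pics/w1.png

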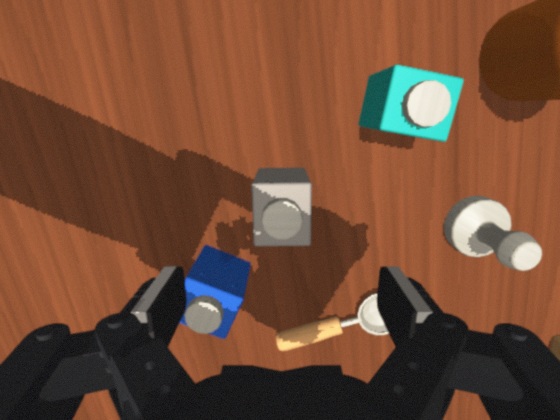

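The wrist picture shows the grey unit at (282,212) with clear counter on both gripping sides; the blue decoy at (215,290) is off to the side. I'll descend and grip.

```bash
python3 -m crank '[[[-0.001,0.002,0.08],[0,0,-0.007],0],[[-0.001,0.002,0.14],[0,0,-0.007],0],[[-0.001,0.002,0.2],[0,0,-0.007],0],[[-0.001,0.002,0.25],[0,0,-0.007],0],[[-0.001,0.002,0.276],[0,0,-0.007],0],[[-0.001,0.002,0.276],[0,0,-0.007],0.3],[[-0.001,0.002,0.276],[0,0,-0.007],1],[[-0.001,0.002,0.276],[0,0,-0.007],1],[[-0.001,0.002,0.276],[0,0,-0.007],1],[[-0.001,0.002,0.276],[0,0,-0.007],1],[[-0.001,0.002,0.276],[0,0,-0.007],1],[[-0.001,0.002,0.276],[0,0,-0.007],1]]' 40
python3 -m crank '[[[0,0,-0.02],[0,0,0],1],[[0,0,-0.08],[0,0,0],1],[[0,0,-0.14],[0,0,0],1],[[0,0,-0.2],[0,0,0],1],[[0,0,-0.24],[0,0,0],1],[[0,0,-0.24],[0,0,0],1]]'
python3 - <<'E'
from h import *
t=FEN+.045*CY;print(t);go([*t,.15],YAW)
E
```

```text
time: 2.15
tcp_pos: [0.5105, -0.3143, 0.0256]
ee_rot: [2.349, 2.08, 0.0]
contact_force: [-2.4, -1.6, 7.4]
opening: 0.0439
grip_force: 42.7
time: 2.65
tcp_pos: [0.5116, -0.3144, 0.1495]
ee_rot: [2.344, 2.077, 0.004]
contact_force: [1.0, -0.9, -2.0]
opening: 0.0437
grip_force: 41.9
[0.49720962 0.00398372]
shift [ 0.629 -0.105 -0.005] turn [0.005 0.002 0.046]
shift [ 0.629 -0.105 -0.005] turn [-0.003  0.007 -1.525]
```

```bash
python3 -m crank '[[[0.629,-0.105,-0.005],[0.004,0.002,0.046],1],[[0.629,-0.105,-0.005],[0.004,0.002,0.046],1],[[0.629,-0.105,-0.005],[0.004,0.002,0.046],1],[[0.629,-0.105,-0.005],[0.004,0.002,0.046],1],[[0.629,-0.105,-0.005],[0.004,0.002,0.046],1],[[0.629,-0.105,-0.005],[0.004,0.002,0.046],1],[[0.629,-0.105,-0.005],[0.004,0.002,0.046],1],[[0.629,-0.105,-0.005],[0.004,0.002,0.046],1],[[0.629,-0.105,-0.005],[0.004,0.002,0.046],1],[[0.629,-0.105,-0.005],[0.004,0.002,0.046],1],[[0.629,-0.105,-0.005],[0.004,0.002,0.046],1],[[0.629,-0.105,-0.005],[0.004,0.002,0.046],1]]'
python3 - <<'E'
from h import *
s=get_state();print(s["contact_force"])
c=get_calibration("wrist");p,d=camera("wrist");cv2.imwrite("pics/w2.png",p[:,:,::-1]);W=cloud(d,c).reshape(-1,3)
e=W[:,:2]-FEN;x=e@CX;y=e@CY
k=(abs(W[:,2]-.064)<.004)&(abs(x)<.06)&(abs(y)<.02);print("fence",k.sum(),rect(W[k,:2]))
k=(abs(W[:,2]-.062)<.004)&(abs(x)<.06)&(abs(y-.085)<.015);print("pad",k.sum(),rect(W[k,:2]) if k.any() else 0,np.percentile(y[k],[1,50]) if k.any() else 0)
k=(W[:,2]>.1)&(W[:,2]<.22)&(np.hypot(x,y-.045)<.05)
for z in (.13,.17,.19,.2): print(z,(k&(abs(W[:,2]-z)<.01)).sum())
k=k&(abs(W[:,2]-.195)<.006);print("unit top",k.sum(),rect(W[k,:2]) if k.any() else 0)
t=FEN+.045*CY;go([*t,.0396],YAW)
E
```

```text
time: 3.65
tcp_pos: [0.4951, 0.0044, 0.1446]
ee_rot: [-2.439, -1.965, 0.005]
contact_force: [0.8, 0.5, -2.6]
opening: 0.0437
grip_force: 42.2
[ 0.7556265   0.50631111 -2.64105209]
fence 0 (array([0., 0.]), array([0., 0.]), 0.0)
pad 1156 (array([506.2,  48.1]), array([ 8., 66.]), 77.7) [0.08616163 0.09023582]
0.13 957
0.17 3162
0.19 14661
0.2 15189
unit top 11149 (array([498.9,   8.9]), array([39.7, 98.3]), 78.1)
shift [-0.     0.006  0.21 ] turn [-0.004 -0.002 -0.001]
shift [-0.     0.006  0.21 ] turn [-0.003  0.007  1.57 ]
```

View pics/w2.png

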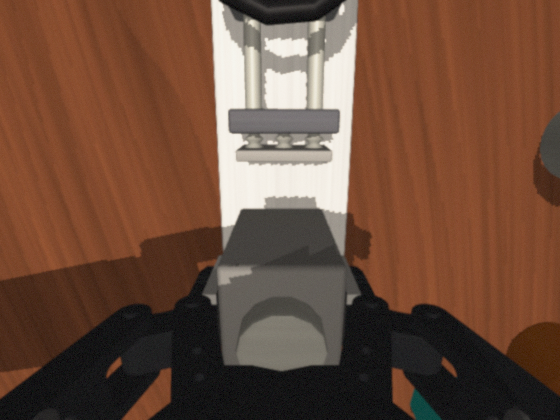

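The wrist view shows the unit gripped square above the bed (280,290), with the pad ahead of it at (284,155). I'll lower it.

```bash
python3 -m crank '[[[0,0.006,0.06],[-0.004,-0.002,-0.001],1],[[0,0.006,0.12],[-0.004,-0.002,-0.001],1],[[0,0.006,0.16],[-0.004,-0.002,-0.001],1],[[0,0.006,0.19],[-0.004,-0.002,-0.001],1],[[0,0.006,0.204],[-0.004,-0.002,-0.001],1],[[0,0.006,0.208],[-0.004,-0.002,-0.001],1],[[0,0.006,0.208],[-0.004,-0.002,-0.001],1],[[0,0.006,0.208],[-0.004,-0.002,-0.001],1]]'
python3 - <<'E'
from h import *
t=FEN+.045*CY;print(t,get_state()["contact_force"]);go([*t,.0396],YAW)
E
```

```text
time: 4.37
tcp_pos: [0.4983, 0.0049, 0.0424]
ee_rot: [2.442, 1.974, 0.002]
contact_force: [0.5, 0.5, -3.1]
opening: 0.0432
grip_force: 42.2
[0.49720962 0.00398372] [ 0.52879964  0.45190033 -3.10035795]
shift [-0.002 -0.002  0.006] turn [0.001 0.    0.001]
shift [-0.002 -0.002  0.006] turn [-0.00e+00  1.00e-03 -1.57e+00]
```

```bash
python3 -m crank '[[[-0.002,-0.002,0.003],[0,0,0],1],[[-0.002,-0.002,0.005],[0,0,0],1],[[-0.002,-0.002,0.006],[0,0,0],1],[[-0.002,-0.002,0.007],[0,0,0],1],[[-0.002,-0.002,0.007],[0,0,0],1]]'
```

```text
time: 4.78
tcp_pos: [0.4969, 0.0044, 0.0396]
ee_rot: [2.442, 1.974, 0.001]
contact_force: [-5.1, 0.2, 8.0]
opening: 0.0435
grip_force: 43.4
```

It's seated on the bed: the vertical force went from -3 to +8 N. Next I'll release and retreat.

```bash
python3 -m crank '[[[0,0,-0.002],[0,0,0],0.45],[[0,0,-0.002],[0,0,0],0.3],[[0,0,-0.002],[0,0,0],0],[[0,0,-0.002],[0,0,0],0],[[0,0,-0.002],[0,0,0],0],[[0,0,-0.06],[0,0,0],0],[[0,0,-0.14],[0,0,0],0],[[0,0,-0.22],[0,0,0],0],[[0,0,-0.3],[0,0,0],0],[[0,0,-0.34],[0,0,0],0],[[0,0,-0.34],[0,0,0],0]]'
python3 - <<'E'
from h import *
c=get_calibration("wrist");p,d=camera("wrist");cv2.imwrite("pics/w3.png",p[:,:,::-1]);W=cloud(d,c).reshape(-1,3)
e=W[:,:2]-FEN;x=e@CX;y=e@CY
k=(abs(W[:,2]-.084)<.004)&(abs(x)<.05)&(abs(y-.045)<.04);r=rect(W[k,:2]);print("unit",k.sum(),r,"in clamp",(r[0]/1000-FEN)@CX,(r[0]/1000-FEN)@CY,np.median(W[k,2]))
k=(abs(W[:,2]-.062)<.004)&(abs(x)<.06)&(abs(y-.09)<.02);print("pad",np.percentile(y[k],[1,50]))
c=get_calibration("top");p,d=camera("top");W=cloud(d,c).reshape(-1,3)
k=(W[:,2]>.125)&(W[:,2]<.17)&(np.linalg.norm(W[:,:2]-HUB,axis=1)<.06);print("handle",k.sum(),rect(W[k,:2]) if k.any() else 0, W[k,2].max() if k.any() else 0)
go([.4915,.165,.21],np.pi/2)
go([.4915,.165,.21],YAW)
E
```

```text
time: 5.7
tcp_pos: [0.4985, 0.0044, 0.214]
ee_rot: [2.437, 1.971, 0.011]
contact_force: [1.8, 0.2, 0.6]
opening: 0.0854
grip_force: 0.0
unit 1840 (array([497.6,   4.4]), array([49.4, 44.1]), 78.1) in clamp 0.0002935963908131115 0.04548938119121101 0.08367381512994285
pad [0.0701081  0.09281491]
handle 38 (array([491.4, 165.6]), array([14.4, 16.5]), 2.4) 0.15459603510669262
shift [ 0.312 -0.077 -0.004] turn [ 0.     0.001 -0.891]
shift [ 0.312 -0.077 -0.004] turn [ 0.001 -0.     0.68 ]
shift [ 0.312 -0.077 -0.004] turn [0.001 0.    0.001]
shift [ 0.312 -0.077 -0.004] turn [-0.00e+00  1.00e-03 -1.57e+00]
```

View pics/w3.png

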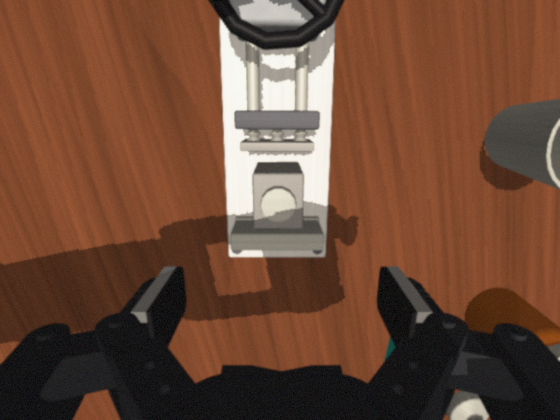

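The unit stands centred on the bed (clamp x 0.3 mm, square). It sits between the pad (277,145) and the fence (277,235) in the picture. Now the handle.

```bash
python3 -m crank '[[[0.312,-0.077,-0.004],[0,0,0.001],0],[[0.312,-0.077,-0.004],[0,0,0.001],0],[[0.312,-0.077,-0.004],[0,0,0.001],0],[[0.312,-0.077,-0.004],[0,0,0.001],0],[[0.312,-0.077,-0.004],[0,0,0.001],0],[[0.312,-0.077,-0.004],[0,0,0.001],0],[[0.312,-0.077,-0.004],[0,0,0.001],0]]'
python3 - <<'E'
from h import *
s=get_state()
for n in("side","wrist"):
    c=get_calibration(n);p,d=camera(n);W=cloud(d,c).reshape(-1,3);r=np.linalg.norm(W[:,:2]-HUB,axis=1)
    k=(abs(W[:,2]-.149)<.004)&(r<.06);print(n,"handle",k.sum(),rect(W[k,:2]) if k.any() else 0)
    k=(W[:,2]>.09)&(W[:,2]<.108)&(r<.06)
    if k.any(): print("wheel",k.sum(),cv2.minEnclosingCircle((W[k,:2]*1000).astype(np.float32)))
go([.4915,.165,.118],YAW)
E
```

```text
time: 6.38
tcp_pos: [0.4908, 0.1648, 0.2079]
ee_rot: [-2.444, -1.973, 0.005]
contact_force: [1.1, -0.2, -1.1]
opening: 0.0855
grip_force: 0.0
side handle 33 (array([491.9, 167.7]), array([13.2, 15.8]), 12.5)
wheel 774 ((534.1226806640625, 173.87655639648438), 53.365234375)
wrist handle 537 (array([491.6, 165.9]), array([17.1, 17.2]), 77.4)
wheel 7078 ((533.1714477539062, 171.3416748046875), 52.6851692199707)
shift [0.002 0.    0.181] turn [-0.001  0.001 -0.001]
shift [0.002 0.    0.181] turn [1.00e-03 1.00e-03 1.57e+00]
```

```bash
python3 -m crank '[[[0.003,0,0.07],[0,0,0],0],[[0.003,0,0.13],[0,0,0],0],[[0.003,0,0.17],[0,0,0],0],[[0.003,0,0.18],[0,0,0],0.3],[[0.003,0,0.18],[0,0,0],0.6],[[0.003,0,0.18],[0,0,0],1],[[0.003,0,0.18],[0,0,0],1],[[0.003,0,0.18],[0,0,0],1],[[0.003,0,0.18],[0,0,0],1],[[0.003,0,0.18],[0,0,0],1],[[0.003,0,0.18],[0,0,0],1]]' 40
cat >> h.py <<'E'
HUB=np.array([.5333,.1715])
def crank_plan(dths,r=.042,hub=HUB,z=None):
    """shares (x,y) for handle angles stepping clockwise (deg) from the present"""
    s=get_state();T=R.from_rotvec(s["ee_rot"]);v=s["tcp_pos"][:2]-hub;a0=np.arctan2(v[1],v[0])
    f=s["contact_force"];t=np.array([np.sin(a0),-np.cos(a0)])
    print("t",s["time"],"angle",np.rad2deg(a0).round(1),"r",np.hypot(*v).round(4),"z",s["tcp_pos"][2].round(4),"Ftan(resist)",-(f[:2]@t).round(2),"Frad",(f[:2]@v/np.hypot(*v)).round(2),"Fz",f[2].round(1))
    for d in dths:
        a=a0-np.deg2rad(d);q=hub+r*np.array([np.cos(a),np.sin(a)])
        print(d,np.round(T.inv().apply(np.r_[q-s["tcp_pos"][:2],0])/.5,3))
E
python3 -c "
from h import *
crank_plan(range(8,97,8))"
```

```text
time: 7.4
tcp_pos: [0.4912, 0.167, 0.1216]
ee_rot: [-2.444, -1.973, 0.0]
contact_force: [-8.4, 0.3, 7.5]
opening: 0.0163
grip_force: 39.0
t 7.4 angle -173.9 r 0.0423 z 0.1216 Ftan(resist) -1.13 Frad 8.3 Fz 7.5
8 [ 0.012 -0.002  0.   ]
16 [ 0.023 -0.004  0.   ]
24 [ 0.035 -0.003  0.   ]
32 [ 0.046 -0.001  0.   ]
40 [0.058 0.002 0.   ]
48 [0.068 0.007 0.   ]
56 [0.078 0.014 0.   ]
64 [0.087 0.022 0.   ]
72 [0.094 0.031 0.   ]
80 [ 0.1    0.041 -0.   ]
88 [ 0.105  0.051 -0.   ]
96 [ 0.109  0.063 -0.   ]
```

```bash
python3 -m crank '[[[0.012,-0.002,0],[0,0,0],1],[[0.023,-0.004,0],[0,0,0],1],[[0.035,-0.003,0],[0,0,0],1],[[0.046,-0.001,0],[0,0,0],1],[[0.058,0.002,0],[0,0,0],1],[[0.068,0.007,0],[0,0,0],1],[[0.078,0.014,0],[0,0,0],1],[[0.087,0.022,0],[0,0,0],1],[[0.094,0.031,0],[0,0,0],1],[[0.1,0.041,0],[0,0,0],1],[[0.105,0.051,0],[0,0,0],1]]'
python3 -c "
from h import *
crank_plan(range(8,97,8))"
```

```text
time: 8.32
tcp_pos: [0.5268, 0.2138, 0.1216]
ee_rot: [-2.442, -1.973, 0.001]
contact_force: [-11.2, 0.0, 9.1]
opening: 0.0168
grip_force: 39.3
t 8.3167 angle 98.8 r 0.0428 z 0.1216 Ftan(resist) 11.1 Frad 1.71 Fz 9.1
8 [ 0.002  0.012 -0.   ]
16 [ 0.004  0.023 -0.   ]
24 [ 0.004  0.035 -0.   ]
32 [ 0.002  0.047 -0.   ]
40 [-0.001  0.058 -0.   ]
48 [-0.005  0.069 -0.   ]
56 [-0.011  0.079 -0.   ]
64 [-0.019  0.088 -0.   ]
72 [-0.027  0.096 -0.   ]
80 [-0.037  0.103 -0.   ]
88 [-0.047  0.108 -0.   ]
96 [-0.058  0.112 -0.   ]
```

```bash
python3 -m crank '[[[0.002,0.012,0],[0,0,0],1],[[0.004,0.023,0],[0,0,0],1],[[0.004,0.035,0],[0,0,0],1],[[0.002,0.047,0],[0,0,0],1],[[-0.001,0.058,0],[0,0,0],1],[[-0.005,0.069,0],[0,0,0],1],[[-0.011,0.079,0],[0,0,0],1],[[-0.019,0.088,0],[0,0,0],1],[[-0.027,0.096,0],[0,0,0],1]]'
python3 -c "
from h import *
crank_plan(range(4,49,4))"
```

```text
time: 9.07
tcp_pos: [0.5706, 0.191, 0.1216]
ee_rot: [-2.44, -1.973, 0.0]
contact_force: [-13.7, 4.7, 9.7]
opening: 0.0167
grip_force: 39.3
t 9.0667 angle 27.6 r 0.0421 z 0.1216 Ftan(resist) 10.5 Frad -9.98 Fz 9.7
4 [-0.005  0.003 -0.   ]
8 [-0.01   0.007 -0.   ]
12 [-0.015  0.01  -0.   ]
16 [-0.02   0.012 -0.   ]
20 [-0.025  0.014 -0.   ]
24 [-0.031  0.016 -0.   ]
28 [-0.037  0.017 -0.   ]
32 [-0.043  0.018 -0.   ]
36 [-0.048  0.019 -0.   ]
40 [-0.054  0.019 -0.   ]
44 [-0.06   0.019 -0.   ]
48 [-0.066  0.018 -0.   ]
```

```bash
python3 -m crank '[[[-0.006,0.002,0],[0,0,0],1],[[-0.011,0.005,0],[0,0,0],1],[[-0.016,0.008,0],[0,0,0],1],[[-0.021,0.01,0],[0,0,0],1],[[-0.026,0.012,0],[0,0,0],1],[[-0.032,0.014,0],[0,0,0],1],[[-0.038,0.015,0],[0,0,0],1],[[-0.044,0.016,0],[0,0,0],1],[[-0.049,0.017,0],[0,0,0],1],[[-0.055,0.017,0],[0,0,0],1],[[-0.061,0.017,0],[0,0,0],1],[[-0.067,0.016,0],[0,0,0],1]]'
python3 -c "
from h import *
crank_plan(range(4,49,4))"
```

```text
time: 10.07
tcp_pos: [0.5724, 0.158, 0.1217]
ee_rot: [-2.44, -1.974, -0.007]
contact_force: [-2.6, 12.3, 3.5]
opening: 0.0163
grip_force: 39.0
t 10.0667 angle -19.0 r 0.0414 z 0.1217 Ftan(resist) 10.8 Frad -6.45 Fz 3.5
4 [-0.006  0.    -0.   ]
8 [-0.012 -0.001 -0.   ]
12 [-0.017 -0.003 -0.   ]
16 [-0.023 -0.005 -0.   ]
20 [-0.028 -0.007 -0.   ]
24 [-0.033 -0.01  -0.   ]
28 [-0.038 -0.013 -0.   ]
32 [-0.043 -0.017 -0.   ]
36 [-0.047 -0.021 -0.   ]
40 [-0.051 -0.025 -0.   ]
44 [-0.055 -0.029 -0.   ]
48 [-0.059 -0.034 -0.   ]
```

```bash
python3 -m crank '[[[-0.006,-0.001,0],[0,0,0],1],[[-0.012,-0.002,0],[0,0,0],1],[[-0.017,-0.004,0],[0,0,0],1],[[-0.023,-0.006,0],[0,0,0],1],[[-0.028,-0.008,0],[0,0,0],1],[[-0.033,-0.011,0],[0,0,0],1],[[-0.038,-0.014,0],[0,0,0],1],[[-0.043,-0.018,0],[0,0,0],1],[[-0.047,-0.022,0],[0,0,0],1],[[-0.051,-0.026,0],[0,0,0],1]]'
python3 -c "
from h import *
crank_plan(range(3,37,3))"
```

```text
time: 10.9
tcp_pos: [0.5553, 0.1364, 0.1217]
ee_rot: [-2.44, -1.975, -0.012]
contact_force: [3.4, 14.5, 0.3]
opening: 0.017
grip_force: 38.9
t 10.9 angle -58.0 r 0.0414 z 0.1217 Ftan(resist) 10.59 Frad -10.44 Fz 0.3
3 [-0.004 -0.002 -0.   ]
6 [-0.007 -0.006 -0.   ]
9 [-0.009 -0.009 -0.   ]
12 [-0.012 -0.013 -0.   ]
15 [-0.014 -0.017 -0.   ]
18 [-0.016 -0.021 -0.   ]
21 [-0.018 -0.025 -0.   ]
24 [-0.019 -0.029 -0.   ]
27 [-0.021 -0.033 -0.   ]
30 [-0.022 -0.037 -0.   ]
33 [-0.023 -0.041 -0.   ]
36 [-0.024 -0.046 -0.   ]
```

```bash
python3 -m crank '[[[-0.003,-0.004,0],[0,0,0],1],[[-0.005,-0.007,0],[0,0,0],1],[[-0.007,-0.011,0],[0,0,0],1],[[-0.01,-0.015,0],[0,0,0],1],[[-0.012,-0.019,0],[0,0,0],1],[[-0.014,-0.023,0],[0,0,0],1]]'
python3 -c "
from h import *
crank_plan(range(3,37,3),r=.0414)"
```

```text
time: 11.4
tcp_pos: [0.5438, 0.1314, 0.1217]
ee_rot: [2.443, 1.975, 0.015]
contact_force: [10.8, 14.0, -2.6]
opening: 0.0166
grip_force: 39.0
t 11.4 angle -75.4 r 0.0414 z 0.1217 Ftan(resist) 13.98 Frad -10.84 Fz -2.6
3 [-0.002 -0.004 -0.   ]
6 [-0.003 -0.008 -0.   ]
9 [-0.005 -0.012 -0.   ]
12 [-0.006 -0.016 -0.   ]
15 [-0.007 -0.02  -0.   ]
18 [-0.008 -0.025 -0.   ]
21 [-0.008 -0.029 -0.   ]
24 [-0.009 -0.033 -0.   ]
27 [-0.009 -0.038 -0.   ]
30 [-0.009 -0.042 -0.   ]
33 [-0.008 -0.046 -0.   ]
36 [-0.008 -0.051 -0.   ]
```

```bash
python3 -m crank '[[[-0.001,-0.004,0],[0,0,0],1],[[-0.002,-0.008,0],[0,0,0],1],[[-0.004,-0.012,0],[0,0,0],1],[[-0.005,-0.016,0],[0,0,0],1],[[-0.006,-0.02,0],[0,0,0],1]]'
python3 -c "
from h import *
crank_plan(range(3,37,3),r=.0414)"
```

```text
time: 11.82
tcp_pos: [0.5342, 0.13, 0.1218]
ee_rot: [2.442, 1.973, 0.017]
contact_force: [13.1, 11.4, -4.0]
opening: 0.017
grip_force: 39.0
t 11.8167 angle -88.8 r 0.0415 z 0.1218 Ftan(resist) 13.32 Frad -11.08 Fz -4.0
3 [-0.001 -0.004 -0.   ]
6 [-0.001 -0.009 -0.   ]
9 [-0.002 -0.013 -0.   ]
12 [-0.002 -0.017 -0.   ]
15 [-0.002 -0.022 -0.   ]
18 [-0.002 -0.026 -0.   ]
21 [-0.001 -0.03  -0.   ]
24 [-0.001 -0.034 -0.   ]
27 [ 0.    -0.039 -0.   ]
30 [ 0.002 -0.043 -0.   ]
33 [ 0.003 -0.047 -0.   ]
36 [ 0.004 -0.051 -0.   ]
```

Run:
```python
from h import *
for n in("top","side"):
    c=get_calibration(n);p,d=camera(n);cv2.imwrite(f"pics/{n}1.png",p[:,:,::-1]);W=cloud(d,c).reshape(-1,3)
    e=W[:,:2]-FEN;x=e@CX;y=e@CY;m=abs(x)<.02
    f=lambda lo,hi,a,b:(lambda k:(k.sum(),np.percentile(y[k],[2,50,98]).round(4),np.percentile(x[k],[2,98]).round(4)) if k.sum() else 0)((W[:,2]>lo)&(W[:,2]<hi)&m&(y>a)&(y<b))
    print(n,"unit",f(.080,.088,-.02,.08),"port",f(.092,.1,-.02,.09),"fence",f(.058,.068,-.03,.015),"pad",f(.056,.066,.03,.1))
crank_plan([])
```

```text
top unit (np.int64(123), array([0.0118, 0.0373, 0.0599]), array([-0.019 ,  0.0198])) port (np.int64(68), array([0.0221, 0.0351, 0.048 ]), array([-0.0131,  0.0138])) fence (np.int64(77), array([-0.0086, -0.0003,  0.0083]), array([-0.0189,  0.0189])) pad (np.int64(90), array([0.0618, 0.0796, 0.0919]), array([-0.0188,  0.019 ]))
side unit (np.int64(73), array([0.0113, 0.0401, 0.0617]), array([-0.0197,  0.0196])) port (np.int64(73), array([0.0248, 0.0388, 0.0521]), array([-0.0129,  0.0119])) fence (np.int64(3), array([-0.008 , -0.0019, -0.0014]), array([-0.0179,  0.0172])) pad (np.int64(102), array([0.0593, 0.0811, 0.0949]), array([-0.0196,  0.005 ]))
t 11.9167 angle -89.1 r 0.0416 z 0.1218 Ftan(resist) 12.19 Frad -11.66 Fz -2.3
```

```bash
for i in 1; do python3 -m crank '[[[0.001,-0.004,0],[0,0,0],1],[[0.001,-0.009,0],[0,0,0],1],[[0.001,-0.013,0],[0,0,0],1]]'; done
python3 -c "
from h import *
crank_plan([3,6,9],r=.0414)"
python3 -m crank '[[[0.001,-0.004,0],[0,0,0],1],[[0.001,-0.009,0],[0,0,0],1]]'
python3 -c "
from h import *
crank_plan([3,6,9,12,15],r=.0414)"
```

```text
time: 12.17
tcp_pos: [0.5284, 0.1303, 0.1218]
ee_rot: [2.441, 1.97, 0.015]
contact_force: [15.8, 3.7, -5.5]
opening: 0.0164
grip_force: 39.2
t 12.1667 angle -96.8 r 0.0415 z 0.1218 Ftan(resist) 15.28 Frad -5.51 Fz -5.5
3 [-0.    -0.004 -0.   ]
6 [-0.    -0.009 -0.   ]
9 [-0.    -0.013 -0.   ]
time: 12.33
tcp_pos: [0.5244, 0.131, 0.1218]
ee_rot: [2.44, 1.969, 0.014]
contact_force: [16.1, 1.5, -5.3]
opening: 0.0171
grip_force: 39.2
t 12.3333 angle -102.4 r 0.0415 z 0.1218 Ftan(resist) 15.43 Frad -4.95 Fz -5.3
3 [ 0.    -0.004 -0.   ]
6 [ 0.001 -0.009 -0.   ]
9 [ 0.001 -0.013 -0.   ]
12 [ 0.002 -0.017 -0.   ]
15 [ 0.003 -0.021 -0.   ]
```

```bash
python3 -m crank '[[[0.001,-0.004,0],[0,0,0],1],[[0.001,-0.009,0],[0,0,0],1]]'
python3 -c "
from h import *
crank_plan([],r=.0414)"
python3 -m crank '[[[0.001,-0.004,0],[0,0,0],1],[[0.002,-0.009,0],[0,0,0],1]]'
python3 -c "
from h import *
crank_plan([3,6,9,12,15],r=.0414)"
```

```text
time: 12.5
tcp_pos: [0.5203, 0.132, 0.1218]
ee_rot: [2.44, 1.968, 0.014]
contact_force: [17.3, 1.1, -6.3]
opening: 0.0169
grip_force: 39.2
t 12.5 angle -108.2 r 0.0416 z 0.1218 Ftan(resist) 16.1 Frad -6.46 Fz -6.3
time: 12.67
tcp_pos: [0.5162, 0.1335, 0.1218]
ee_rot: [2.44, 1.967, 0.014]
contact_force: [18.6, -1.6, -4.5]
opening: 0.0166
grip_force: 39.2
t 12.6667 angle -114.2 r 0.0416 z 0.1218 Ftan(resist) 17.66 Frad -6.13 Fz -4.5
3 [ 0.001 -0.004 -0.   ]
6 [ 0.003 -0.008 -0.   ]
9 [ 0.004 -0.012 -0.   ]
12 [ 0.006 -0.016 -0.   ]
15 [ 0.008 -0.02  -0.   ]
```

```bash
python3 -m crank '[[[0,0.001,0],[0,0,0],1],[[0,0.002,0],[0,0,0],1]]'
python3 -c "
from h import *
crank_plan([],r=.0414)"
```

```text
time: 12.83
tcp_pos: [0.5161, 0.1336, 0.1217]
ee_rot: [2.441, 1.969, 0.01]
contact_force: [10.3, -0.5, -1.9]
opening: 0.0167
grip_force: 39.6
t 12.8333 angle -114.4 r 0.0416 z 0.1217 Ftan(resist) 9.54 Frad -3.8 Fz -1.9
```

```bash
python3 -m crank '[[[0,0.002,0],[0,0,0],1],[[0,0.002,0],[0,0,0],0.6],[[0,0.002,0],[0,0,0],0.3],[[0,0.002,0],[0,0,0],0],[[0,0.002,0],[0,0,0],0],[[0,0.002,0],[0,0,0],0],[[0,0.002,0],[0,0,0],0],[[0,0.002,-0.06],[0,0,0],0],[[0,0.002,-0.12],[0,0,0],0],[[0,0.002,-0.18],[0,0,0],0],[[0,0.002,-0.25],[0,0,0],0],[[0,0.002,-0.25],[0,0,0],0]]'
python3 - <<'E'
from h import *
s=get_state();go([.40,.13,.24],YAW)
for n in("top","side"):
    c=get_calibration(n);p,d=camera(n);cv2.imwrite(f"pics/{n}2.png",p[:,:,::-1]);W=cloud(d,c).reshape(-1,3)
    r=W[:,:2]-HUB;k=(abs(W[:,2]-.149)<.006)&(np.linalg.norm(r,axis=1)<.06)&(np.linalg.norm(r,axis=1)>.03)
    if k.any(): q=rect(W[k,:2]);v=q[0]/1000-HUB;print(n,"handle",k.sum(),q,np.rad2deg(np.arctan2(v[1],v[0])))
E
```

```text
time: 13.83
tcp_pos: [0.5163, 0.134, 0.2528]
ee_rot: [2.44, 1.969, 0.016]
contact_force: [0.0, 0.3, 1.4]
opening: 0.0857
grip_force: 0.0
shift [-0.057 -0.226  0.023] turn [ 0.006 -0.002 -0.   ]
shift [-0.057 -0.226  0.023] turn [-0.003 -0.009  1.571]
side handle 46 (array([516.5, 134.9]), array([15.8, 16. ]), 13.0) -114.65589874408167
```

View pics/side2.png

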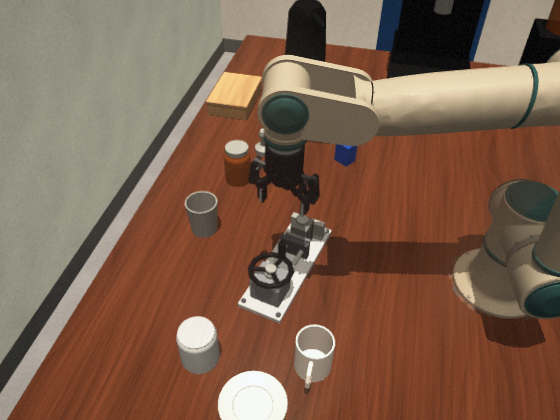

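The side view shows the unit upright between the pad and fence (305,228). The handle is where I left it (283,250), the gripper is clear and the bystanders haven't moved.

```bash
python3 -c "
from plant import *
print(job_done())"
```

```text
the job is handed in; nothing more can be done
None
```

The brew unit stands upright in the middle of the clamp's bed, held against the fence with the handle about 6–7 N over free running; the gripper has let go, nothing else on the counter was touched, and the job is handed in.

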